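# Hold the capsule bin's lid at its balance point

## Robot

A 6-joint arm with a two-finger parallel gripper is mounted at the origin on the work surface. World frame = base frame: x ahead of the robot, y to its left, z up, the work surface at z = 0. Lengths are in m, angles in rad, forces in N, time in s.
With the tool pointing down it reaches from about 0.325 to 0.925 m from the base axis. Payload 3.1 kg.
Tool frame: the origin (TCP) lies at the very end of the fingers, on their centre line; the grasp point (between the pads) lies 19 mm behind it; z points along the fingers, y is the line along which they close (so a half turn about z gives the same grasp; the last joint's range is limited). The gripper opens to 85 mm and grips with 20 to 120 N. Pads are 22 mm wide; open, the fingers measure 114 mm over their backs; the gripper's body (76 mm by 85 mm) begins 54 mm behind the grasp point. The pads swing forward as they close: fully open they stand 13 mm farther back than shut.
Start: joints at [1.156, 0.217, 1.613, -0, 1.311, -0.112], TCP at [0.186, 0.597, 0.231] pointing down, gripper open.
Joint ranges: [-2.75, 2.75], [-0.78, 2.1], [0.31, 2.55], [-1.13, 4.27], [0.13, 2.63], [-2.58, 2.58]. Speed limits (rad/s): [2.79, 2.79, 3.14, 3.14, 3.14, 3.14].

## Interface

Orientations are given as a rotation vector (axis times angle).
In Python, from plant import manip gives the robot as it stands. The module is installed in compiled form; this text tells all that it offers.
- The arm moves only by the tool move_arm, never from a script. Its arguments are lists of equal length, an entry for each row: "slide": the shift along the tool's x, y, z as a fraction of full scale, a list of three; "angular": the turn, a rotation vector about the tool's x, y, z as a fraction of full scale, a list of three. A call has exactly 5 rows; each row is the pose to reach, as a shift and turn from the pose commanded when the call began, along the tool's axes at that moment; what a row does not reach only later rows make up. Full scale, the value 1, is 0.3 m for a shift and 30 degrees for a turn. A row lasts 1/12 s, in which the tool goes at most 41.7 mm and 7.16 degrees, less where a joint would pass 70% of its speed; a pose out of reach is approached as far as the arm can. A call with a number of a shift or a turn outside -1 to 1 is refused whole. A call with a gripper value outside its range is refused whole. "grip" is the opening, from -1 (shut) to 1 (fully open), set as the call begins (left out, the last holds). The fingers move at their own pace and stop on an object; the grip force is fixed at half the most. Time passes only in rows, so rows that repeat a pose let the fingers close, or fill a call up. It gives the time, the measured TCP pose, the force, the opening and the grip force at its end, in the units of the state.
- manip.sense(): the state, without advancing time (a new reading comes with each control period).
- manip.capture(name): name is "side" or "top" or "wrist"; returns (picture, depth): 420x560x3 uint8, red, green, blue; 420x560 float32, m along the optical axis (not along the pixel's ray), 0 where there is no reading.
- manip.get_calibration(name): a dict with "mtx" (3x3 intrinsics, pixels), "cam_to_world" (4x4, takes a point from camera to world coordinates). Camera axes: x right, y down, z forward; pixel columns grow to the right and rows downward; lengths in m; the calibration is good to about 2 mm. A picture is of the moment at which its call begins: read the wrist's pose just before it. get_calibration takes no time and is no camera call; for the wrist camera it gives the pose at the moment of the call.
- manip.hand_in(): hands the job in; it is judged then, once.
The state is a dict: "clock": time; "qpos": joint angles; "qd": joint speeds; "joint_torque": joint torques, N m; "position": TCP position; "tcp_rot": TCP orientation; "force": force on the tool from outside, world axes, zero at the start; "moment": the same for the moment, N m; "gripper_width": finger opening in m; "grip_force": force on a finger pad.
Only numpy, scipy, OpenCV 4.12 (cv2) and the standard library are available. Lean on these libraries where they do the work, as an engineer would, in place of code of your own. Each camera call takes 0.05 s, during which the arm holds its last target. There are 200 camera calls.

## Task

The coffee-capsule bin on the windowsill needs topping up: first slide its glass splash guard by the orange post fully open along its track to the end stop, and only then lift the green lid by its black knob and swing it to its balance point, standing straight upright. The hinge has no stay, so finish with the gripper still gripping the lid, holding it still and upright; on the way never let the lid drop shut or tip over backwards towards the window. Leave the guard open and do not disturb the moka pot, saucers, canister, bowl or tumbler.

Things in the scene. Friction and masses are not known exactly. Their poses are not given: they have to be found in the camera images.
- bin: Fixed stainless capsule bin, an open-topped box 150 (x) x 160 (y) x 90 mm high. Origin: centre of its underside, on the sill; x points from its front (robot side) to its hinge side, y along the hinge and the guard's track, z up. Turned about the vertical by up to 0.2 rad from the robot's axes.
- track_end (a point): Open-end stop of the guard's low aluminium track, at bin (-175, 217, 12) mm. The track lies on the sill along the bin's y in front of the bin: 22 mm wide, 12 mm high, black end stops 20 mm high at bin y = -76 and 220 mm.
- hinge (a point): Middle of the lid's hinge line, at bin (75, 0, 94.5) mm; the line runs along the bin's y. The green lid plate reaches 156 mm from it, is 160 mm wide along the hinge and 5 mm thick.
- lid (a joint): Angle of the green lid: 0 = lying shut (as it starts), 1.571 = straight upright, its balance point (its centre of mass lies in the plate's mid-plane, through the hinge line), 2.2 = fallen back. It swings almost freely: below 1.571 it falls shut, above it falls back, away from the robot. Mass 0.3 to 0.55 kg, acting about 90 mm from the hinge.
- lid_knob (a point): Centre of the black knob of the lid, 193 mm from the hinge line. Cylinder 22 mm across, 26 mm long, axis (y) parallel to the hinge, on a 14 mm wide neck, 37 mm beyond the plate's free edge. Pinch its flat ends from above, closing along the hinge; it can turn between the pads. Lid shut: at bin x = -118 mm, z = 94.5 mm; upright: straight above the hinge, z = 287.5 mm.
- guard (a joint): Position of the splash guard along its track: 0 = fully shut (centred over the knob), 0.145 m = fully open at the end stop; it grows along the bin's +y. Friction about 1.5 N; it stays where it is left. It starts 0 to 0.03 m open.
- guard_post (a point): Centre of the top face of the guard's orange grip post: an upright cylinder 20 mm across, 40 mm tall, its top 180 mm above the sill, at bin x = -130 mm, mid-width of the guard. Can be pinched from above.
- guard_roof (a point): Middle of the top of the guard's roof, 140 mm above the sill. The guard is clear glass with dark edges, 110 mm wide along the track: an upright pane on the track (bin x = -175 mm) and a roof 6 mm thick from bin x = -178 to -78 mm that covers the knob.
- moka: Aluminium moka pot with black handle, about 95 mm in diameter, 164 mm tall; origin at the centre of its base. Bystander.
- saucers: Stack of three ceramic saucers, 136 mm in diameter, 42 mm tall in all, moving as one; origin at the centre of its underside. Bystander.
- canister: Stainless canister with black press-button lid, 92 mm in diameter, 141 mm tall; origin at the centre of its base. Bystander.
- bowl: Small wooden bowl, 110 mm in diameter, 45 mm tall; origin at the centre of its base. Bystander.
- tumbler: Blue glass tumbler, 72 mm in diameter at the rim, 95 mm tall; origin at the centre of its base. Bystander.

How it is judged:
On the way, in this order (a step that is already met when the one before it is completed fails the run):
1. the guard is slid fully open while the lid is still shut (value of joint guard above 0.133 m and value of joint lid below 0.1 rad), for 0.1 s.
2. the gripper holds the lid still and upright at its balance point (value of joint guard above 0.133 m and value of joint lid between 1.471 and 1.671 rad and velocity of joint lid between -0.1 and 0.1 rad/s and contact force between the fingers and lid above 2 N), for 0.3 s.
At the end, for the whole second after the job is handed in: The guard is within 12 mm of its open end stop, the lid stands within 0.1 rad (about 6 degrees) of upright and at rest (under 0.1 rad/s), the fingers grip the lid (over 2 N), and no bystander has moved 20 mm or tipped (all of step 2 and distance of each of moka, saucers, canister, bowl, tumbler from where it was at the start of the episode below 0.02 m and angle between each of moka, saucers, canister, bowl, tumbler's own z axis and vertical below 0.15 rad); the arm keeps its last pose, push and grip.
It fails at once if the lid is raised before the guard is open (value of joint lid above 0.2 rad and value of joint guard below 0.125 m).
It fails at once if the lid tips over backwards past its balance point (value of joint lid above 1.85 rad).
It fails at once if the lid is dropped or flung (over 2.5 rad/s downwards) (velocity of joint lid below -2.5 rad/s).
It fails at once if a bystander is disturbed (distance of any of moka, saucers, canister, bowl, tumbler from where it was at the start of the episode above 0.03 m or angle between any of moka, saucers, canister, bowl, tumbler's own z axis and vertical above 0.4 rad).
It also fails if it takes over 58 s, if anything falls off the work surface, if the arm or the gripper's body presses on something with over 40 N, if the wrist force passes 120 N, or if a joint passes its speed limit or range.

## Working session

There is one attempt and no reset: what is moved stays moved. The work goes in short steps, Python scripts to look and compute and a tool call to move; the robot and the scene stay as the last step left them, time stands still between calls to the robot, and variables do not carry over. Pictures are saved under pics/ and viewed, at most 10 in all, crops included, and the job is handed in when it is done.

Besides the shell and the picture viewer there is one more tool, called after "Request:" as a command line: name --argument value ..., lists and objects as JSON in quotes. move_arm: Moves the arm, as the interface text tells. Shift numbers are shares of 0.3 m and turn numbers shares of 30 degrees, none past 1 either way. Its arguments: {"type":"object","properties":{"slide":{"type":"array"},"angular":{"type":"array"},"grip":{"type":"number"}},"required":["slide","angular"]}

```bash
mkdir -p pics; cat > h.py <<'E'
import numpy as np, cv2
from plant import manip
from scipy.spatial.transform import Rotation as R
def snap(n,f):
    c=manip.get_calibration(n); im,d=manip.capture(n)
    np.savez(f'pics/{f}.npz',im=im,d=d,K=c['mtx'],T=c['cam_to_world'])
    cv2.imwrite(f'pics/{f}.png',im[...,::-1]); return im,d,c['mtx'],c['cam_to_world']
def load(f):
    z=np.load(f'pics/{f}.npz'); return z['im'],z['d'],z['K'],z['T']
def cloud(d,K,T):
    v,u=np.mgrid[:d.shape[0],:d.shape[1]]
    p=np.stack([(u-K[0,2])/K[0,0]*d,(v-K[1,2])/K[1,1]*d,d],-1)
    return p@T[:3,:3].T+T[:3,3]
def ray(u,v,K,T,z):
    r=T[:3,:3]@np.linalg.solve(K,[u,v,1.]); return T[:3,3]+r*(z-T[2,3])/r[2]
E
python3 - <<'E'
from h import *
for n in('top','side'): 
    im,d,K,T=snap(n,n+'0'); print(n,T.round(3).tolist(),K.round(1).tolist())
a=np.hstack([cv2.imread('pics/top0.png'),cv2.imread('pics/side0.png')])
s=manip.sense(); print(s)
E
```

```text
top [[0.058, -0.977, 0.207, 0.354], [-0.998, -0.056, 0.016, -0.004], [-0.004, -0.207, -0.978, 1.359], [0.0, 0.0, 0.0, 1.0]] [[477.3, 0.0, 271.8], [0.0, 477.3, 212.6], [0.0, 0.0, 1.0]]
side [[-0.997, -0.049, 0.053, 0.515], [-0.072, 0.629, -0.774, 0.922], [0.005, -0.776, -0.631, 0.886], [0.0, 0.0, 0.0, 1.0]] [[469.7, 0.0, 279.9], [0.0, 469.7, 200.9], [0.0, 0.0, 1.0]]
{'clock': 0.1, 'qpos': array([ 1.15582664e+00,  2.17678575e-01,  1.61477587e+00,  8.43143761e-07,
        1.31134159e+00, -1.12194812e-01]), 'qd': array([ 0.00104812, -0.00235166, -0.00259986,  0.000894  ,  0.00035962,
        0.00083588]), 'joint_torque': array([-8.06412208e-04, -3.98077691e+01, -3.04970133e+01, -1.98673301e-04,
        4.22445082e-03, -2.58800503e-05]), 'position': array([0.18602979, 0.59589273, 0.23009782]), 'tcp_rot': array([-0.47369648, -3.10509151,  0.00334058]), 'force': array([-0.28391936, -1.19262675, -0.22830472]), 'moment': array([ 0.04279564, -0.04724846, -0.00958976]), 'grip_force': 0.0, 'gripper_width': 0.0855377263108715}
```

View pics/top0.png

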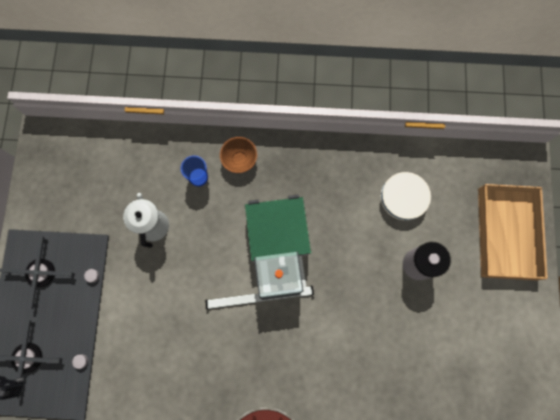

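View pics/side0.png

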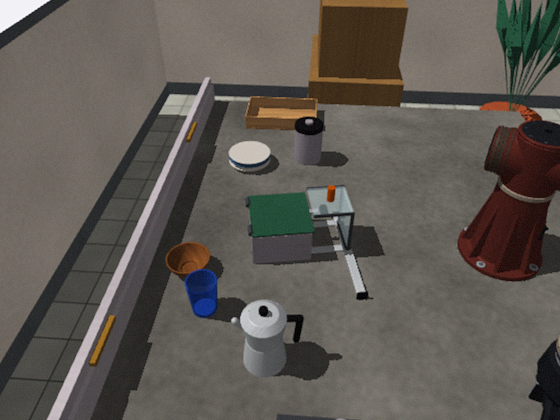

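The top view shows the green lid around (278,228), the orange post at (279,273) and the track from (209,305) to (311,292). In the side view the post is at (331,193). I'll measure these next.

```bash
python3 - <<'E'
from h import *
for n in('top','side'):
    im,d,K,T=load(n+'0'); hsv=cv2.cvtColor(im,cv2.COLOR_RGB2HSV); P=cloud(d,K,T)
    H,S,V=[hsv[...,i].astype(int) for i in range(3)]
    v,u=np.mgrid[:420,:560]
    roi=(abs(u-(280 if n=='top' else 300))<60)&(abs(v-(245 if n=='top' else 220))<70)
    g=((H>60)&(H<90)&(S>100)&roi).astype(np.uint8)
    c=max(cv2.findContours(g,0,2)[0],key=cv2.contourArea)[:,0]
    pts=np.array([ray(a,b,K,T,0.097) for a,b in c])[:,:2].astype(np.float32)
    r=cv2.minAreaRect(pts); print(n,'lid',r,'corners',cv2.boxPoints(r).round(4).tolist(), 'depth z',np.median(P[g>0][:,2]))
    o=(H<14)&(S>180)&(V>100)&roi&(abs(u-(279 if n=='top' else 331))<14)&(abs(v-(273 if n=='top' else 193))<14)
    ys,xs=np.nonzero(o); print('post px',len(xs),xs.min(),xs.max(),ys.min(),ys.max(),xs.mean(),ys.mean(), 'ray',ray(xs.mean(),ys.mean(),K,T,.18),'cloud',np.median(P[o],0), P[o][:,2].max())
    # post top pixels by depth
    t=o&(P[...,2]>.17); 
    if t.sum(): print('top px',t.sum(),P[t].mean(0))
    # track
    w=(S<40)&(V>150)&(P[...,2]<.03)&(P[...,2]>.004)&(P[...,0]<.5)&(P[...,0]>.15)&(abs(P[...,1])<.3)
    if w.sum()>20:
        q=P[w][:,:2]; m=q.mean(0); e=np.linalg.svd(q-m)[2][0]; s=(q-m)@e; print('track',w.sum(),m,e,m+e*s.min(),m+e*s.max())
im=cv2.imread('pics/top0.png'); a=cv2.resize(im[180:320,195:325],None,fx=5,fy=4.2,interpolation=cv2.INTER_CUBIC); cv2.imwrite('pics/crop1.png',a)
E
```

```text
top lid ((0.5792505741119385, 0.0010243058204650879), (0.14987584948539734, 0.15321725606918335), 10.493370056152344) corners [[0.49160000681877136, 0.06270000338554382], [0.5195000171661377, -0.08799999952316284], [0.6668999791145325, -0.06069999933242798], [0.6389999985694885, 0.09000000357627869]] depth z 0.09654627071788235
post px 25 276 281 271 276 278.6 273.72 ray [ 0.45134975 -0.00990815  0.18      ] cloud [ 0.45098424 -0.01053002  0.17950353] 0.18300111381590267
top px 25 [ 0.4514024  -0.00990936  0.17942114]
track 466 [0.39083036 0.07989217] [ 0.19520118 -0.98076322] [0.37067081 0.1811812 ] [ 0.427055   -0.10211388]
side lid ((0.5786028504371643, 0.004142649471759796), (0.15401968359947205, 0.16093546152114868), 10.819355010986328) corners [[0.4878999888896942, 0.06870000064373016], [0.5181000232696533, -0.08940000087022781], [0.6693000197410583, -0.06040000170469284], [0.6391000151634216, 0.09759999811649323]] depth z 0.09801469467886031
post px 60 327 334 185 200 329.8833333333333 191.03333333333333 ray [0.45542372 0.00823932 0.18      ] cloud [ 0.45543913 -0.00139458  0.17697847] 0.18289228679886138
top px 39 [ 0.45337858 -0.00404796  0.1792767 ]
track 393 [0.39314687 0.08846545] [-0.2515277  0.9678501] [ 0.43906735 -0.08823137] [0.36885079 0.18195401]
```

View pics/crop1.png

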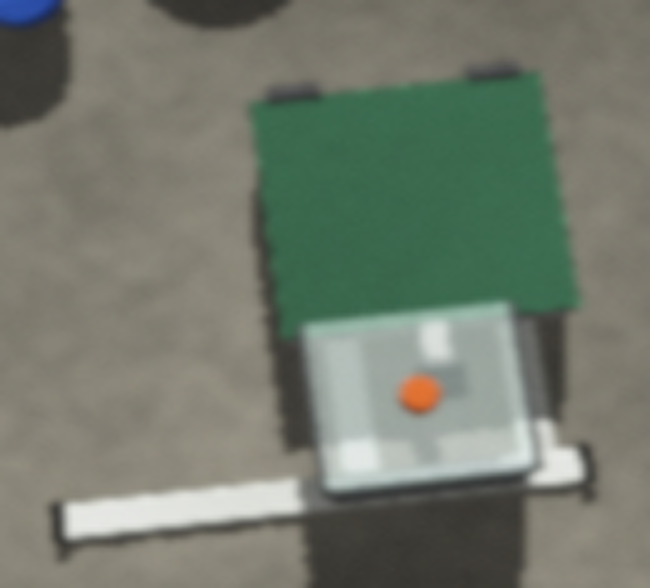

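The post, lid and track agree: bin yaw is about 0.186 rad, the hinge is near (0.656, 0.016) and the guard is about 12 mm open. Next I'll write a helper that gives move numbers in tool units.

```bash
cat >> h.py <<'E'
th=0.186; ex=np.array([np.cos(th),np.sin(th),0]); ey=np.array([-np.sin(th),np.cos(th),0])
def goals():
    a=[]
    for s in(1,-1):
        y=s*ey; z=np.array([0,0,-1.]); a.append(np.stack([np.cross(y,z),y,z],1))
    return a
def plan(*pts):
    s=manip.sense(); R0=R.from_rotvec(s['tcp_rot']); p=s['position']
    G=min(goals(),key=lambda g:(R0.inv()*R.from_matrix(g)).magnitude())
    print('t',round(s['clock'],2),'pos',p.round(4),'F',s['force'].round(1),'w',round(s['gripper_width'],4),'gf',s['grip_force'],'q6',s['qpos'][5].round(2))
    print('ang',((R0.inv()*R.from_matrix(G)).as_rotvec()/np.radians(30)).round(3),'axes',R0.as_matrix().round(3).tolist())
    for t in pts: print(t,'->',(R0.inv().apply(np.array(t)-p)/0.3).round(3))
E
python3 -c "
from h import *
plan([.4515,-.01,.24],[.3,.3,.24])"
```

```text
t 0.1 pos [0.186  0.5959 0.2301] F [-0.3 -1.2 -0.2] w 0.0855 gf 0.0 q6 -0.11
ang [-0.004 -0.001 -0.933] axes [[-0.955, 0.298, -0.001], [0.298, 0.955, -0.002], [0.0, -0.002, -1.0]]
[0.4515, -0.01, 0.24] -> [-1.447 -1.664 -0.03 ]
[0.3, 0.3, 0.24] -> [-0.657 -0.828 -0.031]
```

Request:
move_arm --slide '[[-0.09,-0.1,-0.006],[-0.18,-0.2,-0.012],[-0.27,-0.3,-0.02],[-0.35,-0.4,-0.03],[-0.42,-0.48,-0.03]]' --angular '[[0,0,0],[0,0,0],[0,0,0],[0,0,0],[0,0,0]]' --grip 1

```text
clock: 0.52
position: [0.2639, 0.4192, 0.2401]
tcp_rot: [0.474, 3.106, -0.002]
force: [0.5, 0.1, 0.1]
gripper_width: 0.0854
grip_force: 0.0
```

Request:
move_arm --slide '[[-0.09,-0.1,0],[-0.18,-0.2,0],[-0.27,-0.3,0],[-0.35,-0.4,0],[-0.42,-0.48,0]]' --angular '[[0,0,0],[0,0,0],[0,0,0],[0,0,0],[0,0,0]]'

```text
clock: 0.93
position: [0.341, 0.2441, 0.2398]
tcp_rot: [-0.475, -3.105, 0.001]
force: [1.3, 0.6, -0.2]
gripper_width: 0.0854
grip_force: 0.0
```

```bash
python3 -c "
from h import *
plan([.4515,-.01,.24])"
```

```text
t 0.93 pos [0.341  0.2441 0.2398] F [ 1.3  0.6 -0.2] w 0.0854 gf 0.0 q6 -0.81
ang [-0.002 -0.001 -0.935] axes [[-0.954, 0.299, -0.0], [0.299, 0.954, -0.001], [0.0, -0.001, -1.0]]
[0.4515, -0.01, 0.24] -> [-0.605 -0.698  0.   ]
```

Request:
move_arm --slide '[[-0.08,-0.09,0],[-0.16,-0.18,0],[-0.24,-0.27,0],[-0.32,-0.36,0],[-0.4,-0.45,0]]' --angular '[[0,0,-0.18],[0,0,-0.37],[0,0,-0.56],[0,0,-0.75],[0,0,-0.935]]'

```text
clock: 1.35
position: [0.4149, 0.0812, 0.24]
tcp_rot: [0.297, -3.127, -0.0]
force: [1.4, 0.9, -0.2]
gripper_width: 0.0856
grip_force: 0.0
```

Request:
move_arm --slide '[[0,0,0],[0,0,0],[0,0,0],[0,0,0],[0,0,0]]' --angular '[[0,0,0],[0,0,0],[0,0,0],[0,0,0],[0,0,0]]'

```text
clock: 1.77
position: [0.4143, 0.0841, 0.24]
tcp_rot: [0.292, -3.127, -0.001]
force: [0.8, 0.2, -1.0]
gripper_width: 0.0853
grip_force: 0.0
```

```bash
python3 -c "
from h import *
plan([.4515,-.009,.24],[.4515,-.009,.150])"
```

```text
t 1.77 pos [0.4143 0.0841 0.24  ] F [ 0.8  0.2 -1. ] w 0.0853 gf 0.0 q6 -1.72
ang [ 0.001 -0.001  0.   ] axes [[-0.983, -0.185, -0.001], [-0.185, 0.983, 0.0], [0.001, 0.0, -1.0]]
[0.4515, -0.009, 0.24] -> [-0.065 -0.328 -0.   ]
[0.4515, -0.009, 0.15] -> [-0.065 -0.328  0.3  ]
```

Request:
move_arm --slide '[[-0.02,-0.11,0],[-0.04,-0.22,0],[-0.065,-0.328,0],[-0.065,-0.328,0],[-0.065,-0.328,0]]' --angular '[[0,0,0],[0,0,0],[0,0,0],[0,0,0],[0,0,0]]'

```text
clock: 2.18
position: [0.4523, -0.0102, 0.2403]
tcp_rot: [0.287, -3.128, -0.001]
force: [0.3, -0.1, 0.7]
gripper_width: 0.0855
grip_force: 0.0
```

```bash
python3 - <<'E'
from h import *
im,d,K,T=snap('wrist','w1')
plan([.4515,-.009,.15])
P=cloud(d,K,T); hsv=cv2.cvtColor(im,cv2.COLOR_RGB2HSV).astype(int)
o=(hsv[...,0]<14)&(hsv[...,1]>170)&(hsv[...,2]>90)
t=o&(abs(P[...,2]-.18)<.005)
v,u=np.nonzero(t); print(o.sum(),t.sum(),u.mean(),v.mean(),P[t].mean(0),P[t].min(0),P[t].max(0))
E
```

```text
t 2.23 pos [ 0.4518 -0.0094  0.2401] F [ 0.3 -0.1  0.3] w 0.0852 gf 0.0 q6 -1.93
ang [ 0.002 -0.001 -0.003] axes [[-0.983, -0.183, -0.001], [-0.183, 0.983, 0.001], [0.001, 0.001, -1.0]]
[0.4515, -0.009, 0.15] -> [0.001 0.001 0.3  ]
635 554 285.5198555956679 229.34115523465704 [ 0.45138738 -0.00906427  0.17955299] [ 0.44231826 -0.01820362  0.17575179] [4.61150196e-01 1.94595660e-04 1.81560348e-01]
```

View pics/w1.png

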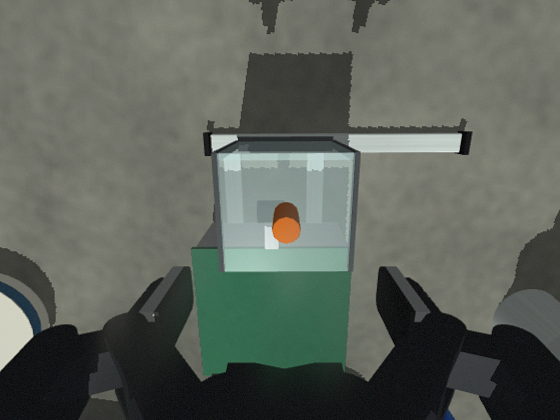

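The post top is at pixel (285,229), centred between the fingers, and its measured position of (0.451,-0.009) matches. I'll descend and close.

Request:
move_arm --slide '[[0,0,0.1],[0,0,0.2],[0,0,0.3],[0,0,0.3],[0,0,0.3]]' --angular '[[0,0,0],[0,0,0],[0,0,0],[0,0,0],[0,0,0]]'

```text
clock: 2.65
position: [0.4499, -0.0085, 0.1488]
tcp_rot: [0.292, -3.123, -0.003]
force: [0.2, -0.5, -0.2]
gripper_width: 0.0855
grip_force: 0.0
```

Request:
move_arm --slide '[[0,0,0],[0,0,0],[0,0,0],[0,0,0],[0,0,0]]' --angular '[[0,0,0],[0,0,0],[0,0,0],[0,0,0],[0,0,0]]' --grip -1

```text
clock: 3.07
position: [0.453, -0.0105, 0.1516]
tcp_rot: [-0.289, 3.126, -0.001]
force: [-1.1, 0.3, -0.6]
gripper_width: 0.0257
grip_force: 0.0
```

Request:
move_arm --slide '[[0,0,0],[0,0,0],[0,0,0],[0,0,0],[0,0,0]]' --angular '[[0,0,0],[0,0,0],[0,0,0],[0,0,0],[0,0,0]]'

```text
clock: 3.48
position: [0.4529, -0.0104, 0.1515]
tcp_rot: [-0.288, 3.127, -0.0]
force: [-1.2, 0.6, 6.9]
gripper_width: 0.0183
grip_force: 58.5
```

Request:
move_arm --slide '[[0,0.04,0],[0,0.1,0],[0,0.16,0],[0,0.21,0],[0,0.25,0]]' --angular '[[0,0,0],[0,0,0],[0,0,0],[0,0,0],[0,0,0]]'

```text
clock: 3.9
position: [0.4388, 0.0635, 0.1515]
tcp_rot: [-0.289, 3.127, -0.002]
force: [-1.2, -2.5, 6.0]
gripper_width: 0.0178
grip_force: 59.3
```

Request:
move_arm --slide '[[0,0.05,0],[0,0.1,0],[0,0.14,0],[0,0.17,0],[0,0.18,0]]' --angular '[[0,0,0],[0,0,0],[0,0,0],[0,0,0],[0,0,0]]'

```text
clock: 4.32
position: [0.4287, 0.117, 0.1515]
tcp_rot: [-0.291, 3.128, -0.001]
force: [-2.8, -2.9, 6.6]
gripper_width: 0.0181
grip_force: 59.3
```

```bash
python3 -c "
from h import *
plan([.4515,-.009,.15]); p=manip.sense()['position']-[.656,.016,0]; print(p@ex,p@ey)"
```

```text
t 4.32 pos [0.4287 0.117  0.1515] F [-2.8 -2.9  6.6] w 0.0181 gf 59.349013566970825 q6 -1.65
ang [-0.002  0.001 -0.001] axes [[-0.983, -0.184, 0.001], [-0.184, 0.983, -0.001], [-0.0, -0.001, -1.0]]
[0.4515, -0.009, 0.15] -> [ 0.003 -0.427  0.005]
-0.20470466748660837 0.14129362004163873
```

Request:
move_arm --slide '[[0,0.005,0],[0,0.008,0],[0,0.01,0],[0,0.01,0],[0,0.01,0]]' --angular '[[0,0,0],[0,0,0],[0,0,0],[0,0,0],[0,0,0]]'

```text
clock: 4.73
position: [0.4283, 0.1191, 0.1515]
tcp_rot: [-0.289, 3.128, -0.001]
force: [-2.4, -0.3, 7.0]
gripper_width: 0.0182
grip_force: 59.4
```

Request:
move_arm --slide '[[0,0.005,0],[0,0.008,0],[0,0.01,0],[0,0.01,0],[0,0.01,0]]' --angular '[[0,0,0],[0,0,0],[0,0,0],[0,0,0],[0,0,0]]'

```text
clock: 5.15
position: [0.4282, 0.1197, 0.1515]
tcp_rot: [-0.29, 3.128, -0.01]
force: [-2.6, -8.5, 6.8]
gripper_width: 0.0184
grip_force: 59.5
```

The end stop shows in the force reading, and the position confirms the bin frame to about 1 mm. I'll release and lift.

Request:
move_arm --slide '[[0,-0.006,0],[0,-0.006,0],[0,-0.006,0],[0,-0.006,0],[0,-0.006,0]]' --angular '[[0,0,0],[0,0,0],[0,0,0],[0,0,0],[0,0,0]]' --grip 1

```text
clock: 5.57
position: [0.4275, 0.1208, 0.15]
tcp_rot: [0.289, -3.128, -0.0]
force: [0.8, 0.6, -0.3]
gripper_width: 0.0777
grip_force: 0.0
```

Request:
move_arm --slide '[[0,0,0],[0,0,-0.08],[0,0,-0.16],[0,0,-0.25],[0,0,-0.25]]' --angular '[[0,0,0],[0,0,0],[0,0,0],[0,0,0],[0,0,0]]'

```text
clock: 5.98
position: [0.4315, 0.1212, 0.2312]
tcp_rot: [-0.288, 3.118, 0.001]
force: [1.6, 0.7, 1.9]
gripper_width: 0.0852
grip_force: 0.0
```

```bash
python3 -c "
from h import *
k=np.array([.656,.016,0])-.193*ex; print(k)
plan([k[0],k[1],.225],[k[0],k[1],.0755])"
```

```text
[ 0.4663289  -0.01969137  0.        ]
t 5.98 pos [0.4315 0.1212 0.2312] F [1.6 0.7 1.9] w 0.0852 gf 0.0 q6 -1.64
ang [-0.001  0.02  -0.003] axes [[-0.983, -0.183, 0.011], [-0.183, 0.983, 0.001], [-0.011, -0.001, -1.0]]
[np.float64(0.4663289001567596), np.float64(-0.019691369884826802), 0.225] -> [-0.028 -0.483  0.021]
[np.float64(0.4663289001567596), np.float64(-0.019691369884826802), 0.0755] -> [-0.022 -0.483  0.52 ]
```

Request:
move_arm --slide '[[-0.01,-0.12,0],[-0.02,-0.24,0],[-0.03,-0.36,0],[-0.04,-0.483,0],[-0.04,-0.483,0]]' --angular '[[0,0,0],[0,0,0],[0,0,0],[0,0,0],[0,0,0]]'

```text
clock: 6.4
position: [0.4675, -0.0249, 0.2254]
tcp_rot: [-0.28, 3.128, -0.006]
force: [-0.1, -0.3, -0.2]
gripper_width: 0.0857
grip_force: 0.0
```

Request:
move_arm --slide '[[0,0,0],[0,0,0],[0,0,0],[0,0,0],[0,0,0]]' --angular '[[0,0,0],[0,0,0],[0,0,0],[0,0,0],[0,0,0]]'

```text
clock: 6.82
position: [0.4658, -0.0185, 0.2252]
tcp_rot: [0.292, -3.128, -0.0]
force: [-0.3, -0.1, -0.0]
gripper_width: 0.0854
grip_force: 0.0
```

```bash
python3 - <<'E'
from h import *
im,d,K,T=snap('wrist','w2')
k=np.array([.656,.016,0])-.193*ex
plan([k[0],k[1],.225],[k[0],k[1],.0755])
P=cloud(d,K,T); V=im.max(2)
t=(V<70)&(P[...,2]>.085)&(P[...,2]<.12)&(np.hypot(P[...,0]-k[0],P[...,1]-k[1])<.035)
v,u=np.nonzero(t); q=P[t]-[.656,.016,0]; print(t.sum(),u.mean(),v.mean(),P[t].mean(0),'bin x',(q@ex).min(),(q@ex).max(),'y',(q@ey).min(),(q@ey).max())
E
```

```text
t 6.87 pos [ 0.4659 -0.0186  0.2252] F [ 0.1 -0.4  0.3] w 0.0851 gf 0.0 q6 -1.95
ang [ 0. -0. -0.] axes [[-0.983, -0.185, -0.0], [-0.185, 0.983, 0.0], [0.0, 0.0, -1.0]]
[np.float64(0.4663289001567596), np.float64(-0.019691369884826802), 0.225] -> [-0.001 -0.004  0.001]
[np.float64(0.4663289001567596), np.float64(-0.019691369884826802), 0.0755] -> [-0.001 -0.004  0.499]
683 281.8931185944363 203.2152269399707 [ 0.46377223 -0.02052067  0.102446  ] bin x -0.20432082926894332 -0.18365545401936917 y -0.013294969363547956 0.012205021876210437
```

View pics/w2.png

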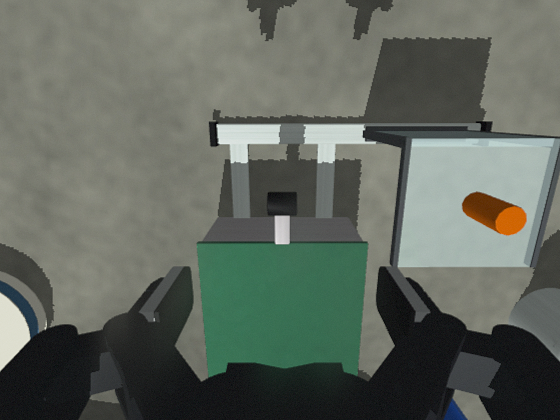

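The knob at pixel (282,203) is exposed, within 1 mm of prediction, and the guard stands clear at the right. I'll descend and grip.

Request:
move_arm --slide '[[0,-0.005,0.12],[0,-0.005,0.24],[0,-0.005,0.36],[0,-0.005,0.44],[0,-0.005,0.5]]' --angular '[[0,0,0],[0,0,0],[0,0,0],[0,0,0],[0,0,0]]'

```text
clock: 7.28
position: [0.4641, -0.0201, 0.0724]
tcp_rot: [0.29, -3.124, -0.002]
force: [-0.8, 0.8, -0.1]
gripper_width: 0.0856
grip_force: 0.0
```

Request:
move_arm --slide '[[0,0,0],[0,0,0],[0,0,0],[0,0,0],[0,0,0]]' --angular '[[0,0,0],[0,0,0],[0,0,0],[0,0,0],[0,0,0]]' --grip -1

```text
clock: 7.7
position: [0.4679, -0.0206, 0.0773]
tcp_rot: [-0.287, 3.125, 0.001]
force: [-2.5, 23.9, 15.8]
gripper_width: 0.0256
grip_force: 18.0
```

Request:
move_arm --slide '[[0,0,0],[0,0,0],[0,0,0],[0,0,0],[0,0,0]]' --angular '[[0,0,0],[0,0,0],[0,0,0],[0,0,0],[0,0,0]]'

```text
clock: 8.12
position: [0.4679, -0.0204, 0.0775]
tcp_rot: [-0.288, 3.125, 0.002]
force: [-1.0, 3.2, 5.9]
gripper_width: 0.025
grip_force: 59.4
```

```bash
python3 - <<'E'
from h import *
s=manip.sense(); p=s['position']; plan()
k=p-[.656,.016,0]; print('bin',k@ex,k@ey)
r=.1935
for a in np.arange(0,91,7.5):
    t=np.radians(a); print(a,'x',round(-r*(1-np.cos(t))/.3,3),'z',round(-r*np.sin(t)/.3,3))
E
```

```text
t 8.12 pos [ 0.4679 -0.0204  0.0775] F [-1.   3.2  5.9] w 0.025 gf 59.41864013671875 q6 -1.95
ang [ 0.001  0.007 -0.004] axes [[-0.983, -0.183, 0.003], [-0.183, 0.983, 0.001], [-0.003, 0.001, -1.0]]
bin -0.19158978199490037 -0.0010117136450228797
0.0 x -0.0 z -0.0
7.5 x -0.006 z -0.084
15.0 x -0.022 z -0.167
22.5 x -0.049 z -0.247
30.0 x -0.086 z -0.322
37.5 x -0.133 z -0.393
45.0 x -0.189 z -0.456
52.5 x -0.252 z -0.512
60.0 x -0.322 z -0.559
67.5 x -0.398 z -0.596
75.0 x -0.478 z -0.623
82.5 x -0.561 z -0.639
90.0 x -0.645 z -0.645
```

Request:
move_arm --slide '[[-0.001,0,-0.034],[-0.004,0,-0.067],[-0.008,0,-0.101],[-0.014,0,-0.134],[-0.022,0,-0.167]]' --angular '[[0,0,0],[0,0,0],[0,0,0],[0,0,0],[0,0,0]]'

```text
clock: 8.53
position: [0.474, -0.0192, 0.1263]
tcp_rot: [-0.288, 3.125, 0.001]
force: [6.7, 3.1, -6.2]
gripper_width: 0.025
grip_force: 59.2
```

Request:
move_arm --slide '[[-0.01,0,-0.032],[-0.021,0,-0.064],[-0.034,0,-0.095],[-0.048,0,-0.126],[-0.064,0,-0.155]]' --angular '[[0,0,0],[0,0,0],[0,0,0],[0,0,0],[0,0,0]]'

```text
clock: 8.95
position: [0.492, -0.0158, 0.172]
tcp_rot: [-0.289, 3.127, 0.001]
force: [4.8, 1.7, -7.8]
gripper_width: 0.025
grip_force: 59.3
```

```bash
cat >> h.py <<'E'
def lid():
    plan(); k=manip.sense()['position']+[0,0,.019]-[.656,.016,.0945]
    print('rel hinge x,y,z',(k@ex).round(4),(k@ey).round(4),k[2].round(4),'r',np.hypot(k@ex,k[2]).round(4),'deg',np.degrees(np.arctan2(k[2],-k@ex)).round(2))
E
python3 - <<'E'
from h import *
lid(); r=.645
for a0 in(30,45,60,75):
    print(a0,[[round(-r*(np.cos(np.radians(a0))-np.cos(np.radians(a))),3),round(-r*(np.sin(np.radians(a))-np.sin(np.radians(a0))),3)] for a in a0+3*np.arange(1,6)])
E
```

```text
t 8.95 pos [ 0.492  -0.0158  0.172 ] F [ 4.8  1.7 -7.8] w 0.025 gf 59.265931248664856 q6 -1.93
ang [ 0.001  0.003 -0.003] axes [[-0.983, -0.183, 0.001], [-0.183, 0.983, 0.001], [-0.001, 0.001, -1.0]]
rel hinge x,y,z -0.1671 -0.0009 0.0965 r 0.193 deg 30.0
30 [[np.float64(-0.018), np.float64(-0.029)], [np.float64(-0.037), np.float64(-0.057)], [np.float64(-0.057), np.float64(-0.083)], [np.float64(-0.079), np.float64(-0.109)], [np.float64(-0.103), np.float64(-0.134)]]
45 [[np.float64(-0.024), np.float64(-0.023)], [np.float64(-0.05), np.float64(-0.045)], [np.float64(-0.077), np.float64(-0.066)], [np.float64(-0.105), np.float64(-0.085)], [np.float64(-0.134), np.float64(-0.103)]]
60 [[np.float64(-0.03), np.float64(-0.016)], [np.float64(-0.06), np.float64(-0.031)], [np.float64(-0.091), np.float64(-0.044)], [np.float64(-0.123), np.float64(-0.055)], [np.float64(-0.156), np.float64(-0.064)]]
75 [[np.float64(-0.033), np.float64(-0.008)], [np.float64(-0.066), np.float64(-0.014)], [np.float64(-0.1), np.float64(-0.018)], [np.float64(-0.133), np.float64(-0.021)], [np.float64(-0.167), np.float64(-0.022)]]
```

Tracking is good: radius 0.193 m, lid at 30°. I'll continue along the arc.

Request:
move_arm --slide '[[-0.018,0,-0.029],[-0.037,0,-0.057],[-0.057,0,-0.083],[-0.079,0,-0.109],[-0.103,0,-0.134]]' --angular '[[0,0,0],[0,0,0],[0,0,0],[0,0,0],[0,0,0]]'

```text
clock: 9.37
position: [0.5213, -0.0103, 0.2121]
tcp_rot: [0.289, -3.125, -0.002]
force: [0.6, 3.6, -6.1]
gripper_width: 0.0246
grip_force: 59.2
```

Request:
move_arm --slide '[[-0.024,0,-0.023],[-0.05,0,-0.045],[-0.077,0,-0.066],[-0.105,0,-0.085],[-0.134,0,-0.103]]' --angular '[[0,0,0],[0,0,0],[0,0,0],[0,0,0],[0,0,0]]'

```text
clock: 9.78
position: [0.5617, -0.0027, 0.2436]
tcp_rot: [0.289, -3.127, -0.002]
force: [-2.4, 4.1, -4.6]
gripper_width: 0.0248
grip_force: 59.2
```

```bash
python3 -c "
from h import *
lid()"
```

```text
t 9.78 pos [ 0.5617 -0.0027  0.2436] F [-2.4  4.1 -4.6] w 0.0248 gf 59.16348159313202 q6 -1.89
ang [ 0.003 -0.003 -0.003] axes [[-0.983, -0.183, -0.002], [-0.183, 0.983, 0.001], [0.002, 0.001, -1.0]]
rel hinge x,y,z -0.0961 -0.0009 0.1681 r 0.1936 deg 60.24
```

Request:
move_arm --slide '[[-0.03,0,-0.016],[-0.06,0,-0.031],[-0.091,0,-0.044],[-0.123,0,-0.055],[-0.156,0,-0.064]]' --angular '[[0,0,0],[0,0,0],[0,0,0],[0,0,0],[0,0,0]]'

```text
clock: 10.2
position: [0.6078, 0.0061, 0.263]
tcp_rot: [0.289, -3.126, -0.002]
force: [-3.6, 3.9, -2.0]
gripper_width: 0.0249
grip_force: 59.0
```

Request:
move_arm --slide '[[-0.028,0,-0.007],[-0.055,0,-0.012],[-0.08,0,-0.015],[-0.1,0,-0.018],[-0.117,0,-0.02]]' --angular '[[0,0,0],[0,0,0],[0,0,0],[0,0,0],[0,0,0]]'

```text
clock: 10.62
position: [0.6426, 0.0127, 0.2692]
tcp_rot: [0.289, -3.127, -0.002]
force: [-3.2, 4.4, -3.2]
gripper_width: 0.0248
grip_force: 59.1
```

Request:
move_arm --slide '[[-0.013,0,-0.001],[-0.025,0,-0.002],[-0.034,0,-0.002],[-0.041,0,-0.002],[-0.044,0,-0.002]]' --angular '[[0,0,0],[0,0,0],[0,0,0],[0,0,0],[0,0,0]]'

```text
clock: 11.03
position: [0.6554, 0.0151, 0.2698]
tcp_rot: [0.29, -3.127, -0.002]
force: [-3.0, 4.0, -1.8]
gripper_width: 0.0249
grip_force: 59.2
```

```bash
python3 -c "
from h import *
lid()
im,d,K,T=snap('side','side1'); snap('top','top1')"
```

```text
t 11.03 pos [0.6554 0.0151 0.2698] F [-3.   4.  -1.8] w 0.0249 gf 59.17301058769226 q6 -1.84
ang [ 0.003 -0.001 -0.003] axes [[-0.983, -0.184, -0.001], [-0.184, 0.983, 0.001], [0.001, 0.002, -1.0]]
rel hinge x,y,z -0.0007 -0.0008 0.1943 r 0.1943 deg 89.79
```

View pics/side1.png

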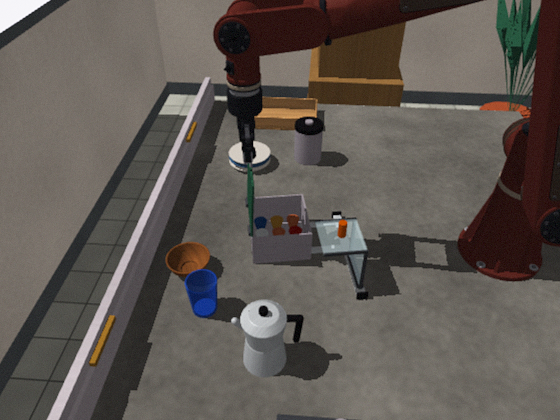

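The side view shows the lid upright in the gripper (about (250,200)), the guard at the end stop with its post at (342,228), and the bystanders unmoved. I'll hold for a moment, check the guard's value, then hand in.

Request:
move_arm --slide '[[0,0,0],[0,0,0],[0,0,0],[0,0,0],[0,0,0]]' --angular '[[0,0,0],[0,0,0],[0,0,0],[0,0,0],[0,0,0]]'

```text
clock: 11.55
position: [0.6552, 0.0151, 0.2699]
tcp_rot: [0.29, -3.127, -0.002]
force: [-4.1, 4.8, -1.8]
gripper_width: 0.0248
grip_force: 59.2
```

Request:
move_arm --slide '[[0,0,0],[0,0,0],[0,0,0],[0,0,0],[0,0,0]]' --angular '[[0,0,0],[0,0,0],[0,0,0],[0,0,0],[0,0,0]]'

```text
clock: 11.97
position: [0.6552, 0.0151, 0.2698]
tcp_rot: [0.289, -3.127, -0.002]
force: [-3.4, 5.0, -1.4]
gripper_width: 0.0245
grip_force: 59.2
```

```bash
python3 - <<'E'
from h import *
lid()
for f in('side1','side0'):
    im,d,K,T=load(f); P=cloud(d,K,T); h=cv2.cvtColor(im,cv2.COLOR_RGB2HSV).astype(int)
    t=(h[...,0]<14)&(h[...,1]>180)&(h[...,2]>100)&(abs(P[...,2]-.18)<.006)&(P[...,0]>.38)&(P[...,0]<.5)
    q=P[t].mean(0)-[.656,.016,0]; print(f,t.sum(),q@ey)
E
```

```text
t 11.97 pos [0.6552 0.0151 0.2698] F [-3.4  5.  -1.4] w 0.0245 gf 59.17551398277283 q6 -1.84
ang [ 0.003 -0.001 -0.003] axes [[-0.983, -0.184, -0.001], [-0.184, 0.983, 0.001], [0.001, 0.002, -1.0]]
rel hinge x,y,z -0.001 -0.0008 0.1943 r 0.1943 deg 89.7
side1 44 0.1475876617893622
side0 35 0.01739191323616764
```

```bash
python3 -c "
from plant import manip
print(manip.hand_in())"
```

```text
the job is handed in; nothing more can be done
None
```

I handed the job in with the guard open at its end stop (about 0.145 m) and the lid gripped at about 89.7° with 59 N; the bystanders looked unmoved in the side view, and the hand-in call returned no verdict.

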